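# Sort threaded column stems in a thread-pitch gauge plate

## Task

The two loose white plunger stems lying on the bench look alike except for their thread pitch: lay each one in the row of the notched gauge plate that fits its thread, either way round, so that it sits fully down with the row's teeth in its thread along the whole row, and let go. The third stem is already in its row: leave it there, and do not disturb the other things on the bench.

Things in the scene. Friction and masses are not known exactly. Their poses are not given: they have to be found in the camera images.
- mid_fine (a point): White plunger stem, fine thread: 7 mm pitch, 12 ridges over 84 mm, crests 2 mm wide, gaps 5 mm. All stems: thread 32 mm across, core 25 mm, 95 g. Point: middle of the thread, on the axis, a groove there; thread alike both ways from it. x axis along the stem, away from the head. Lies on the bench, on the robot's right, mid-height 16 mm.
- mid_coarse (a point): White plunger stem, coarse thread: 13 mm pitch, 6 ridges over 78 mm, crests 4.8 mm wide, gaps 8.2 mm. All stems: thread 32 mm across, core 25 mm, 95 g. Point: middle of the thread, on the axis, a groove there; thread alike both ways from it. x axis along the stem, away from the head. Lies on the bench, on the robot's right, mid-height 16 mm.
- mid_medium (a point): White plunger stem, medium thread: 10 mm pitch, 8 ridges over 80 mm, crests 3.4 mm wide, gaps 6.6 mm. All stems: thread 32 mm across, core 25 mm, 95 g. Point: middle of the thread, on the axis, a groove there; thread alike both ways from it. x axis along the stem, away from the head. Already seated in the middle row.
- head_fine (a point): Centre of the fine stem's square head, 32 x 32 x 22 mm, 54 mm from the stem's middle (the coarse and medium stems have the same head). Its flats keep a stem from rolling on the bench. A 19 mm spigot, 12 mm long, is at the other end; 120 mm overall. The weight centre lies about 10 mm from the middle, towards the head.
- row_fine (a point): Fine row of the gauge plate, 85 mm to the middle row's +y side: two notched steel rails, 66 mm long, with square teeth 2 mm wide, 3 mm high, 7 mm pitch, one at mid-row. Point: where a stem's middle lies when fully down and centred, 40 mm above the bench. x axis along the row, z up. A stem on top of the teeth rides 3.6 mm high.
- row_medium (a point): Medium row of the gauge plate, in the middle: two notched steel rails, 66 mm long, with square teeth 3.6 mm wide, 3 mm high, 10 mm pitch, one at mid-row. Point: where a stem's middle lies when fully down and centred, 40 mm above the bench. x axis along the row, z up. The medium stem is in it.
- row_coarse (a point): Coarse row of the gauge plate, 85 mm to the middle row's -y side: two notched steel rails, 66 mm long, with square teeth 5.2 mm wide, 3 mm high, 13 mm pitch, one at mid-row. Point: where a stem's middle lies when fully down and centred, 40 mm above the bench. x axis along the row, z up. The ridges are rings: rolling a stem does not shift them.
- plate: Gauge plate, fixed: aluminium base 130 x 240 x 8 mm, origin under its centre. Rails carry the stem 33 degrees either side of straight down and reach 11 mm sideways from the row's line, so gripping fingers pass outside them. Teeth enter if the stem is within 1.5 mm of its place along the row, or a whole number of pitches from it.
- tube_rack: Bystander: green microtube rack, 105 x 200 x 43 mm with its tubes; origin under its centre.
- pipette: Bystander: grey single-channel pipette lying on its side, 255 mm long, 30 mm high; origin on the bench near its middle, x axis towards its tip.
- marker: Bystander: marker pen lying down, 130 mm long, 13 mm thick; origin under its middle, x axis towards its cap.
- end_cap: Bystander: grey round column end cap, 52 mm across, 30 mm high with the small stub on top; origin under its centre.
- spanner: Bystander: flat double-ended steel spanner lying down, 180 mm long, 6 mm thick; origin under its middle, x axis along it.
Mind the look-alikes: they are no part of the job. What is shaped like the part that bears mid_coarse but pink is not meant.

How it is judged:
At the end, for the whole second after the job is handed in: Every stem (fine, medium, coarse) lies at rest in the row of its own pitch: its middle no more than 1.4 mm higher than the fully-down height, within 3 mm of the row's line across and 16 mm of the row's middle along it, parallel to the row within 0.05 rad (either way round) (z of mid_fine in the frame of row_fine between -0.003 and 0.0014 m and y of mid_fine in the frame of row_fine between -0.003 and 0.003 m and x of mid_fine in the frame of row_fine between -0.016 and 0.016 m and angle between the x axis of mid_fine and the x axis of row_fine, either way round below 0.05 rad and linear speed of each of stem_fine, stem_medium, stem_coarse below 0.01 m/s and angular speed of each of stem_fine, stem_medium, stem_coarse below 0.15 rad/s and z of mid_medium in the frame of row_medium between -0.003 and 0.0014 m and y of mid_medium in the frame of row_medium between -0.003 and 0.003 m and x of mid_medium in the frame of row_medium between -0.016 and 0.016 m and angle between the x axis of mid_medium and the x axis of row_medium, either way round below 0.05 rad and z of mid_coarse in the frame of row_coarse between -0.003 and 0.0014 m and y of mid_coarse in the frame of row_coarse between -0.003 and 0.003 m and x of mid_coarse in the frame of row_coarse between -0.016 and 0.016 m and angle between the x axis of mid_coarse and the x axis of row_coarse, either way round below 0.05 rad); the robot touches nothing.
It fails at once if the stem already in its row is lifted or shifted by more than 8 mm (distance of mid_medium from where it was at the start of the episode above 0.008 m).
It fails at once if any other loose thing on the bench is moved by more than 25 mm (distance of any of tube_rack, pipette, marker, end_cap, spanner from where it was at the start of the episode above 0.025 m).
It also fails if it takes over 61 s, if anything falls off the work surface, if the arm or the gripper's body presses on something with over 40 N, if the wrist force passes 120 N, or if a joint passes its speed limit or range.

## Robot

A 7-joint arm with a two-finger parallel gripper is mounted at the origin on the work surface. World frame = base frame: x ahead of the robot, y to its left, z up, the work surface at z = 0. Lengths are in m, angles in rad, forces in N, time in s.
With the tool pointing down it reaches from about 0.425 to 0.95 m from the base axis. Payload 4.7 kg.
Tool frame: the origin (TCP) lies on the centre line of the jaws, within the pads' length; the fingertips stand robot.nose_length ahead of it and the grasp point (between the pads) lies 8 mm behind it (robot.nose_length is the distance from the TCP to the fingertips, in m); z points along the fingers, x is the direction in which the jaws open and shut, and the axes are right-handed (so a half turn about z gives the same grasp; the last joint's range is limited). The gripper opens to 85 mm and grips with 20 to 120 N. Pads are 22 mm wide; open, the fingers measure 114 mm over their backs; the gripper's body (76 mm by 85 mm) begins 54 mm behind the grasp point. The pads swing forward as they close: fully open they stand 13 mm farther back than shut.
Start: joints at [1.286, 0.469, -0.049, 1.532, 0.024, 1.141, -0.082], TCP at [0.171, -0.653, 0.242] pointing down, gripper open.
Joint ranges: [-2.59, 2.59], [-0.33, 1.99], [-1.39, 1.29], [0.1, 2.45], [-1.04, 4.18], [0.21, 1.99], [-2.66, 2.66]. Speed limits (rad/s): [2.57, 2.57, 3.14, 3.14, 3.14, 3.14, 3.14].

## Interface

Orientations are given as [roll, pitch, yaw] about the fixed x, y, z axes, in that order (R = Rz(yaw) Ry(pitch) Rx(roll)).
In Python, from plant import robot gives the robot as it stands. Calls block until the motion is done:
- robot.goto(position, orientation): joint-space move of the TCP to a pose.
- robot.move_straight(position, vel=0.15, attitude=None, contact_N=None): straight line of the TCP; attitude=None keeps the orientation; vel is the mean speed in m/s. With contact_N (N) it stops when the force on the tool has changed by that much, and returns True; else False.
- robot.move_joints(angles): joint-space move.
- robot.grip(opening, strength=None): opening from 0.0 (shut) to 1.0 (fully open); strength is the grip in N (None keeps the last); returns when the fingers have stopped.
- robot.sleep(seconds).
- robot.inverse_kinematics(position, orientation): joint angles nearest the present ones, or None.
- robot.sense(): the state.
- robot.grab_frame(name): name is "scene" or "top" or "wrist"; returns a dict with "image" (420x560x3 uint8, red, green, blue), "range_z" (420x560 float32, m along the optical axis (not along the pixel's ray), 0 where there is no reading), "fx", "fy", "cx", "cy" (pixels), "dist_coeffs" ([k1, k2, p1, p2, k3] as OpenCV has them; the pictures are not rectified), "R" (3x3) and "t" (3): a world point X has camera coordinates R X + t. Camera axes: x right, y down, z forward; pixel columns grow to the right and rows downward; lengths in m; the calibration is good to about 2 mm. A picture is of the moment at which its call begins.
A pose or a line that the arm cannot do raises robot.IKError and nothing moves.
- robot.close_job(): hands the job in, once; it reports no verdict.
The state is a dict: "t": time; "joint_pos": joint angles; "joint_velocities": joint speeds; "effort": joint torques, N m; "tcp_pos": TCP position; "tcp_rot": TCP orientation; "wrist_force": force on the tool from outside, world axes, zero at the start; "torque": the same for the moment, N m; "opening": opening from 0.0 (shut) to 1.0 (fully open).
Only numpy, scipy, OpenCV 4.12 (cv2) and the standard library are available. Lean on these libraries where they do the work, as an engineer would, in place of code of your own. Each camera call takes 0.05 s, during which the arm holds its last target.

## Working session

There is one attempt and no reset: what is moved stays moved. The work goes in short steps, each a Python script; the robot and the scene stay as the last script left them, time stands still between calls to the robot, and variables do not carry over. Pictures are saved under pics/ and viewed, and the job is handed in when it is done.

```bash
ls; mkdir -p pics
python3 - <<'E'
from plant import robot
import cv2, numpy as np, pickle
print(robot.sense()['t'], robot.nose_length)
for n in ["scene","top","wrist"]:
    f=robot.grab_frame(n); pickle.dump(f,open(f"pics/{n}0.pkl","wb"))
    cv2.imwrite(f"pics/{n}0.png",cv2.cvtColor(f["image"],cv2.COLOR_RGB2BGR))
    print(n,f["fx"],f["fy"],f["cx"],f["cy"],f["dist_coeffs"],f["R"],f["t"])
E
```

```text
pics
0.0 0.011
scene 506.20900046590015 506.20900046590015 287.46737646808344 211.85660380246398 [-0.19042533  0.          0.          0.          0.        ] [[-0.02917866  0.99934863 -0.02123514]
 [ 0.66485469  0.00353999 -0.74696433]
 [-0.7464026  -0.0359137  -0.66452491]] [ 0.05198285 -0.34341788  2.1001314 ]
top 535.4049511097994 535.4049511097994 279.231937073799 202.20103949097745 [-0.13070108  0.          0.          0.          0.        ] [[-0.04360996 -0.99904768 -0.00137972]
 [-0.97440431  0.04283901 -0.22068317]
 [ 0.22053212 -0.00827958 -0.97534457]] [-0.00266391  0.5773686   1.50285056]
wrist 369.07522586899495 369.07522586899495 273.8913118964617 211.30236148492065 [-0.0240954  0.         0.         0.         0.       ] [[ 0.25346655 -0.96734233 -0.00187849]
 [-0.93026535 -0.24428308  0.27373737]
 [-0.26525663 -0.06763577 -0.96180264]] [-0.67523201 -0.03507539  0.37900744]
```

View pics/top0.png

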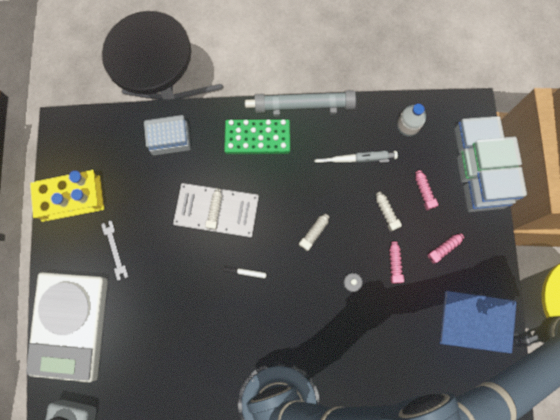

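View pics/scene0.png

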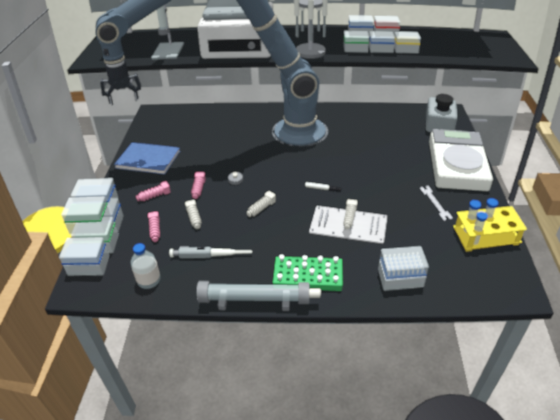

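View pics/wrist0.png

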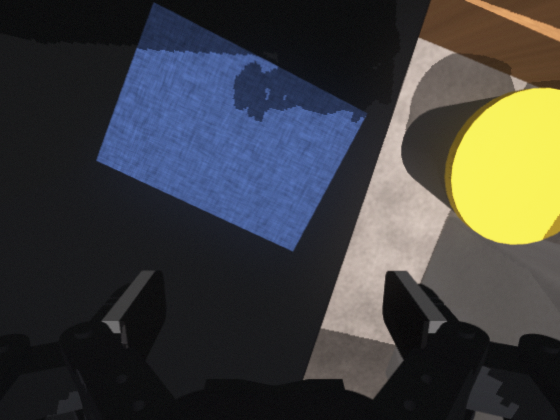

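Top view: two loose white stems lie at about (314,232) and (388,211). The plate is around (215,210) with the medium stem in its middle row, and the other rows are at px x≈187 (+y, fine) and x≈245 (-y, coarse). Now I'll measure these.

```bash
cat > h.py <<'E'
import cv2, numpy as np, pickle
def cam(f):
    K=np.array([[f["fx"],0,f["cx"]],[0,f["fy"],f["cy"]],[0,0,1]]); return K,np.array(f["dist_coeffs"],float)
def cloud(f):
    """world xyz for each pixel (nan where none)"""
    K,d=cam(f); h,w=f["range_z"].shape
    u,v=np.meshgrid(np.arange(w),np.arange(h))
    p=cv2.undistortPoints(np.stack([u,v],-1).reshape(-1,1,2).astype(np.float64),K,d).reshape(h,w,2)
    z=f["range_z"].astype(float); z=np.where(z>0,z,np.nan)
    c=np.dstack([p[...,0]*z,p[...,1]*z,z])
    return (c-f["t"])@np.array(f["R"])
def onplane(f,uv,z):
    K,d=cam(f); p=cv2.undistortPoints(np.array(uv,float).reshape(-1,1,2),K,d).reshape(-1,2)
    r=np.c_[p,np.ones(len(p))]@np.array(f["R"]); o=-np.array(f["R"]).T@f["t"]
    return o+r*((z-o[2])/r[:,2])[:,None]
def proj(f,X):
    K,d=cam(f); rv=cv2.Rodrigues(np.array(f["R"],float))[0]
    return cv2.projectPoints(np.array(X,float).reshape(-1,1,3),rv,np.array(f["t"],float),K,d)[0].reshape(-1,2)
def ortho(f,x0,x1,y0,y1,z,res=0.0005):
    """rectified picture of plane z: rows = x decreasing downward, columns = y decreasing to right"""
    xs=np.arange(x1,x0,-res); ys=np.arange(y1,y0,-res)
    Y,X=np.meshgrid(ys,xs); q=proj(f,np.dstack([X,Y,np.full_like(X,z)]).reshape(-1,3)).reshape(*X.shape,2).astype(np.float32)
    return cv2.remap(f["image"],q[...,0],q[...,1],cv2.INTER_CUBIC)
def save(n,im): cv2.imwrite(n,cv2.cvtColor(im,cv2.COLOR_RGB2BGR))
E
python3 - <<'E'
from h import *
f=pickle.load(open("pics/top0.pkl","rb"))
c=cloud(f)
for uv in [(314,232),(388,211),(215,210),(187,205),(245,210),(230,225),(353,282),(427,190),(397,262),(445,247),(300,300)]:
    print(uv,c[uv[1],uv[0]].round(4))
im=f["image"].astype(int)
white=(im.min(2)>130)&(im.max(2)-im.min(2)<60)
for z,(u0,u1,v0,v1) in {"A":(295,335,208,255),"B":(370,405,185,235)}.items():
    m=np.zeros_like(white); m[v0:v1,u0:u1]=white[v0:v1,u0:u1]
    P=c[m]; P=P[np.isfinite(P).all(1)&(P[:,2]>0.004)&(P[:,2]<0.05)]
    rect=cv2.minAreaRect((P[:,:2]*1000).astype(np.float32)); print(z,len(P),rect,P[:,2].max())
save("pics/topzoom.png",cv2.resize(f["image"][150:300,160:460],None,fx=2.6,fy=2.6,interpolation=cv2.INTER_CUBIC))
E
```

```text
(314, 232) [ 0.4895 -0.127   0.0308]
(388, 211) [ 0.5432 -0.3528  0.0298]
(215, 210) [0.564  0.162  0.0534]
(187, 205) [0.5923 0.252  0.0112]
(245, 210) [0.5701 0.0763 0.0067]
(230, 225) [0.5259 0.1229 0.0068]
(353, 282) [ 0.3368 -0.2317  0.0348]
(427, 190) [ 0.6032 -0.4791  0.0281]
(397, 262) [ 0.3893 -0.367   0.0278]
(445, 247) [ 0.4264 -0.5158  0.0284]
(300, 300) [ 0.2938 -0.0767 -0.0005]
A 365 ((494.0931396484375, -132.92581176757812), (31.82394790649414, 124.912353515625), 49.80680465698242) 0.039386693935328516
B 349 ((548.1572265625, -351.8503112792969), (123.9451904296875, 32.83271408081055), 19.211198806762695) 0.0432802636387948
```

View pics/topzoom.png

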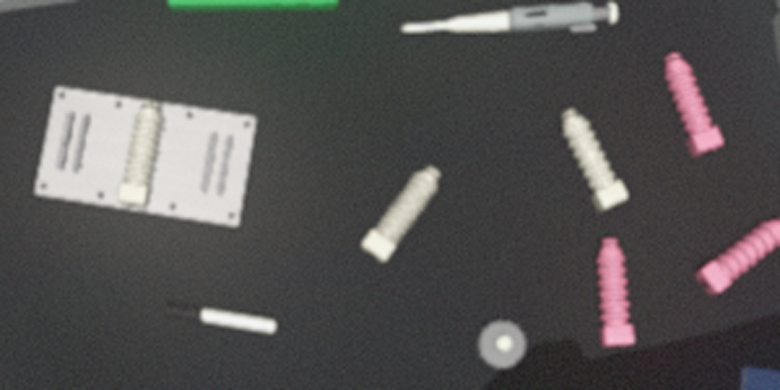

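Run:
```python
from h import *
from plant import robot
s=robot.sense(); print(s['tcp_pos'],s['tcp_rot'],s['opening'])
f=pickle.load(open("pics/wrist0.pkl","rb")); R=np.array(f["R"])
from scipy.spatial.transform import Rotation as Ro
T=Ro.from_euler('xyz',s['tcp_rot']).as_matrix()
o=-R.T@f["t"]
print("cam in tool",T.T@(o-s['tcp_pos']),"axis",T.T@R[2])
# plate from top depth
f=pickle.load(open("pics/top0.pkl","rb"));c=cloud(f)
g=f["image"].astype(int); m=(c[...,2]>0.004)&(c[...,2]<0.015)&(g.min(2)>110); m[:170]=0;m[260:]=0;m[:,:165]=0;m[:,270:]=0
P=c[m]; r=cv2.minAreaRect((P[:,:2]*1000).astype(np.float32)); print(len(P),r)
for p,y in [((0.56,0.16,.3),a) for a in (-1.65,1.5)]+[((0.494,-.133,.2),a) for a in (-.7,2.4)]+[((0.548,-.352,.2),a) for a in(-1.2,1.9)]:
    q=robot.inverse_kinematics(p,[np.pi,0,y]); print(p,y,None if q is None else np.round(q,2))
```

```text
[ 0.1707035  -0.65262992  0.24148961] [ 3.14153090e+00  1.48492054e-03 -1.31495194e+00] 0.9990270518641523
cam in tool [ 0.00112377 -0.07029659 -0.13137992] axis [-2.64055393e-04  2.73679193e-01  9.61820997e-01]
2144 ((575.906005859375, 165.96435546875), (244.43096923828125, 135.3456573486328), 78.35562896728516)
(0.56, 0.16, 0.3) -1.65 [ 0.35  0.42 -0.94  1.65  0.35  1.26 -2.31]
(0.56, 0.16, 0.3) 1.5 [ 0.45  0.49 -1.13  1.64  0.46  1.3   0.74]
(0.494, -0.133, 0.2) -0.7 [ 0.62  0.29 -0.53  1.94  0.18  0.95 -0.69]
(0.494, -0.133, 0.2) 2.4 [ 1.07  0.5  -1.17  1.92  0.52  1.07  2.09]
(0.548, -0.352, 0.2) -1.2 [ 0.65  0.48 -0.2   1.63  0.11  1.05 -0.78]
(0.548, -0.352, 0.2) 1.9 [ 1.23  0.77 -1.18  1.6   0.73  1.28  1.83]
```

Run:
```python
from h import *
from plant import robot
p0=np.array([0.576,0.166])
for psi in (1.37,-1.77):
    yt=np.array([np.sin(psi),-np.cos(psi)]); p=[*(p0+0.02*yt),0.17]
    print(psi,np.round(robot.inverse_kinematics(p,[np.pi,0,psi]),2))
psi=1.37; yt=np.array([np.sin(psi),-np.cos(psi)])
robot.goto([*(p0+0.02*yt),0.17],[np.pi,0,psi])
s=robot.sense(); print(s['t'],s['tcp_pos'],np.round(s['joint_pos'],2))
f=robot.grab_frame("wrist"); pickle.dump(f,open("pics/w1.pkl","wb")); save("pics/w1.png",f["image"])
```

```text
1.37 [ 0.43  0.76 -1.19  1.71  0.75  1.21  0.42]
-1.77 [ 0.19  0.5  -0.76  1.81  0.4   1.   -2.5 ]
3.375 [0.59596393 0.16103366 0.16980987] [ 0.43  0.76 -1.18  1.71  0.75  1.21  0.42]
```

View pics/w1.png

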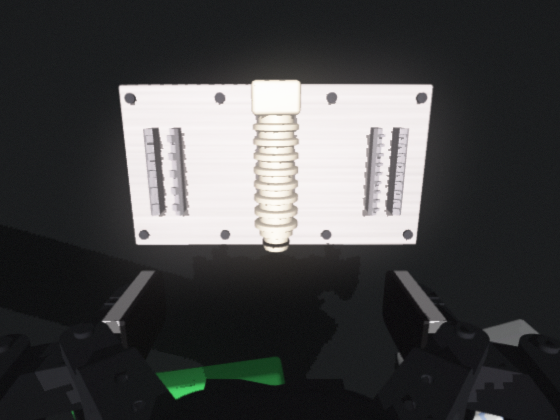

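Wrist view: the plate fills (120–432, 85–247), with the coarse rails on the left (150–185, 128–215), the fine rails on the right (367–407) and the medium stem in the middle. Next is the plate pose.

```bash
cat > plate.py <<'E'
from h import *
f=pickle.load(open("pics/w1.pkl","rb"))
g=cv2.cvtColor(f["image"],cv2.COLOR_RGB2GRAY)
m=((g>95)*255).astype(np.uint8); m[255:]=0; m[:75]=0
cs=max(cv2.findContours(m,cv2.RETR_EXTERNAL,cv2.CHAIN_APPROX_NONE)[0],key=cv2.contourArea).reshape(-1,2)
W=onplane(f,cs,0.008)[:,:2]
r=cv2.minAreaRect((W*1000).astype(np.float32)); print(r)
c=np.array(r[0])/1000; a=r[2] if r[1][0]<r[1][1] else r[2]-90
a=np.deg2rad(a); 
for _ in range(3):
    th=a; ex=np.array([np.cos(th),np.sin(th)]); ey=np.array([-ex[1],ex[0]])
    q=(W-c)@np.c_[ex,ey]
    yp=q[(q[:,1]>0.1)&(abs(q[:,0])<.05)]; yn=q[(q[:,1]<-.1)&(abs(q[:,0])<.05)]
    ww=(abs(q[:,1])<.1)&(abs(q[:,1])>0.025)
    xp=q[ww&(q[:,0]>.05)]; xn=q[ww&(q[:,0]<-.05)]
    F=[np.polyfit(xp[:,1],xp[:,0],1),np.polyfit(xn[:,1],xn[:,0],1),np.polyfit(yp[:,0],yp[:,1],1),np.polyfit(yn[:,0],yn[:,1],1)]
    print("slopes",[round(float(k[0]),4) for k in F],"offs",[round(float(k[1]),4) for k in F])
    a=th-np.mean([F[0][0],F[1][0]])
    c=c+ex*(F[0][1]+F[1][1])/2+ey*(F[2][1]+F[3][1])/2
print("centre",c,"theta",a,np.rad2deg(a))
np.save("plate.npy",[*c,a])
E
python3 plate.py
python3 - <<'E'
from h import *
f=pickle.load(open("pics/w1.pkl","rb"));cx,cy,a=np.load("plate.npy")
C=cloud(f); d=(C[...,:2]-[cx,cy]); ex=np.array([np.cos(a),np.sin(a)]);ey=np.array([-ex[1],ex[0]])
X=d@ex;Y=d@ey;Z=C[...,2]
for n,s in (("base",(abs(Y)>.03)&(abs(Y)<.06)&(abs(X)<.05)),("fine",(abs(Y-.085)<.02)&(abs(X)<.03)),("coarse",(abs(Y+.085)<.02)&(abs(X)<.03))):
    print(n,s.sum(),np.nanpercentile(Z[s],[5,50,95,99]).round(4))
for n,o in (("fine",.085),("coarse",-.085)):
    s=(abs(Y-o)<.02)&(abs(X)<.05)&(Z>.018); print(n,[np.percentile(v[s],[1,50,99]).round(4) for v in (X,Y-o,Z)])
s=(abs(Y)<.022)&(Z>.02); print("med",[np.percentile(v[s],[1,50,99]).round(4) for v in (X,Y,Z)])
# rectified plate-frame views at given heights
def rect(z,y0,y1,x0=-.07,x1=.07,res=.0003):
    xs=np.arange(x1,x0,-res); ys=np.arange(y1,y0,-res); YY,XX=np.meshgrid(ys,xs)
    w=np.array([cx,cy])+XX[...,None]*ex+YY[...,None]*ey
    q=proj(f,np.dstack([w,np.full(XX.shape,z)]).reshape(-1,3)).reshape(*XX.shape,2).astype(np.float32)
    return cv2.remap(f["image"],q[...,0],q[...,1],cv2.INTER_CUBIC)
save("pics/rails.png",np.hstack([rect(.03,.065,.105),rect(.056,-.03,.03),rect(.03,-.105,-.065)]))
E
```

```text
((574.705322265625, 165.85067749023438), (239.1651153564453, 132.4243621826172), 78.42958068847656)
slopes [-0.0, -0.0001, -0.001, 0.0003] offs [0.0661, -0.0628, 0.1191, -0.1191]
slopes [0.0, -0.0, -0.0008, -0.0003] offs [0.0645, -0.0645, 0.1191, -0.1191]
slopes [0.0, -0.0, -0.0008, -0.0003] offs [0.0645, -0.0645, 0.1191, -0.1191]
centre [0.57636245 0.16552742] theta -0.2019003935150565 -11.568040430443233
base 31927 [0.0073 0.2075 0.2415 0.2466]
fine 4560 [0.0073 0.0238 0.2284 0.2293]
coarse 4813 [0.0072 0.025  0.2284 0.2292]
fine [array([-0.0322,  0.008 ,  0.0322]), array([-0.0199, -0.0092,  0.0126]), array([0.0187, 0.0277, 0.2294])]
coarse [array([-0.0322,  0.0091,  0.0323]), array([-0.0123,  0.0104,  0.0199]), array([0.0187, 0.0284, 0.2294])]
med [array([-0.0629,  0.01  ,  0.185 ]), array([-0.0212, -0.0004,  0.0213]), array([0.0256, 0.2328, 0.2515])]
```

View pics/rails.png

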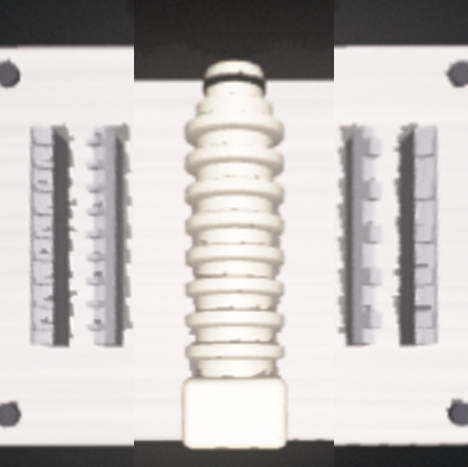

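```bash
cat > look.py <<'E'
from h import *
from plant import robot
def look(p0,psi,tag,z=0.15,sh=0.025):
    yt=np.array([np.sin(psi),-np.cos(psi)])
    robot.goto([*(np.array(p0)+sh*yt),z],[np.pi,0,psi])
    f=robot.grab_frame("wrist"); pickle.dump(f,open(f"pics/{tag}.pkl","wb")); save(f"pics/{tag}.png",f["image"])
    s=robot.sense(); print(s['t'],s['tcp_pos'],np.round(s['joint_pos'],2))
    return f
def stem(f,c0,ang,tag,R=0.08):
    """refine stem pose from wrist view: mask by colour + height, then axis profile picture"""
    C=cloud(f); g=f["image"].astype(int)
    m=(g.min(2)>90)&(g.max(2)-g.min(2)<70)&(C[...,2]>0.006)&(C[...,2]<0.05)&(np.hypot(C[...,0]-c0[0],C[...,1]-c0[1])<R)
    n,l,st,_=cv2.connectedComponentsWithStats(m.astype(np.uint8)); k=1+np.argmax(st[1:,4]); m=l==k
    P=C[m]; r=cv2.minAreaRect((P[:,:2]*1000).astype(np.float32)); print(tag,m.sum(),r,"zmax",np.percentile(P[:,2],99))
    return P,r
E
python3 - <<'E'
from look import *
f=look([0.494,-0.133],0.869,"w2")
P,r=stem(f,[0.494,-0.133],0,"A")
E
```

```text
4.7 [ 0.51392818 -0.14738589  0.15050646] [ 1.06  0.64 -1.18  1.92  0.69  1.06  0.45]
A 6785 ((494.53515625, -130.4529571533203), (31.916290283203125, 120.08901977539062), 51.385494232177734) zmax 0.03303509600450129
```

View pics/w2.png

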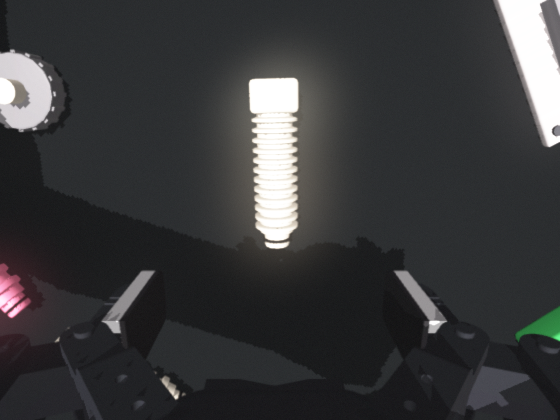

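Twelve fine ridges are visible between (274,78) and (277,248), so A is the fine stem, and its box of 31.9 × 120.1 mm agrees. Next I'll refine its axis and the ridge phase.

```bash
cat >> look.py <<'E'
def refine(f,c0,ang,pitch,n,tag):
    """c0: rough middle, ang: axis direction away from the head"""
    g=cv2.cvtColor(f["image"],cv2.COLOR_RGB2GRAY).astype(np.float32)
    c=np.array(c0,float)
    for _ in range(3):
        ex=np.array([np.cos(ang),np.sin(ang)]); ey=np.array([-ex[1],ex[0]])
        def rect(z,res=.00025):
            xs=np.arange(-.075,.075,res); ys=np.arange(-.026,.026,res); XX,YY=np.meshgrid(xs,ys)
            w=c+XX[...,None]*ex+YY[...,None]*ey
            q=proj(f,np.dstack([w,np.full(XX.shape,z)]).reshape(-1,3)).reshape(*XX.shape,2).astype(np.float32)
            return xs,ys,cv2.remap(g,q[...,0],q[...,1],cv2.INTER_LINEAR),cv2.remap(f["image"],q[...,0],q[...,1],cv2.INTER_LINEAR)
        xs,ys,im,_=rect(.016)
        b=im>80; mid=[];xx=[]
        for k in range(len(xs)):
            if abs(xs[k])<.06:
                j=np.where(b[:,k])[0]
                if len(j)>40: mid.append((ys[j[0]]+ys[j[-1]])/2); xx.append(xs[k])
        mid=np.array(mid);xx=np.array(xx)
        for _ in range(3):
            s,o=np.polyfit(xx,mid,1); e=abs(mid-s*xx-o); kk=e<max(.0008,2*np.median(e)); xx,mid=xx[kk],mid[kk]
        ang+=np.arctan(s); c=c+ey*o
    ex=np.array([np.cos(ang),np.sin(ang)])
    xs,ys,im,col=rect(.032); save(f"pics/{tag}_r.png",cv2.resize(col,None,fx=1.3,fy=1.3))
    # ends from central strip at z .016/.032 by colour; ridge phase from top strip
    b=(im[abs(ys)<.006].mean(0)>70); j=np.where(b)[0]; print(tag,"ang",ang,"ends(z=.032)",xs[j[0]],xs[j[-1]])
    # silhouette width profile at axis height: ridges stick out at the sides
    xs,ys,im,_=rect(.016); w=(im>80).sum(0)*.25
    best=[]
    for d in np.arange(-.02,.02,.00025):
        k=(np.arange(n)-(n-1)/2)*pitch+d
        t=np.interp(k,xs,w).mean()-np.interp(((np.arange(n-1)-(n-2)/2)*pitch+d),xs,w).mean(); best.append((t,d))
    best.sort(reverse=True); print("ridge comb",[(round(float(a),2),round(float(d)*1e3,2)) for a,d in best[:6]])
    print("c",c); return c,ang,ex
E
python3 - <<'E'
from look import *
f=pickle.load(open("pics/w2.pkl","rb")); a=np.deg2rad(-38.6)
c=np.array([.494535,-.130453])+.005*np.array([np.cos(a),np.sin(a)])
refine(f,c,a,.007,12,"A")
E
```

```text
A ang -0.6669119465088927 ends(z=.032) -0.075 0.052500000000000116
ridge comb [(0.05, -11.0), (-0.01, -10.75), (-0.03, -10.5), (-0.05, -18.5), (-0.08, -11.25), (-0.09, -18.75)]
c [ 0.49854239 -0.13344706]
```

View pics/A_r.png

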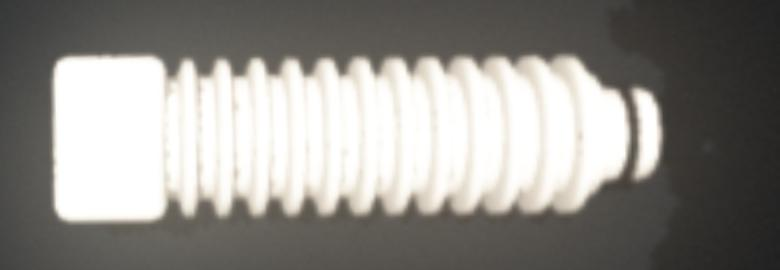

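```bash
sed -i 's/im>80/im>160/g; s/mean(0)>70/mean(0)>160/; s/rect(.032); save/rect(.016); save/; s/ends(z=.032)/ends(z=.016)/' look.py
python3 - <<'E'
from look import *
f=pickle.load(open("pics/w2.pkl","rb")); a=np.deg2rad(-38.6)
c=np.array([.494535,-.130453])+.005*np.array([np.cos(a),np.sin(a)])
refine(f,c,a,.007,12,"A")
E
```

```text
A ang -0.6773299335920626 ends(z=.016) -0.06599999999999999 0.05800000000000012
ridge comb [(6.29, -6.75), (6.21, -6.5), (6.15, -6.25), (6.13, -7.0), (5.96, -13.75), (5.85, -13.5)]
c [ 0.49853573 -0.13345576]
```

View pics/A_r.png

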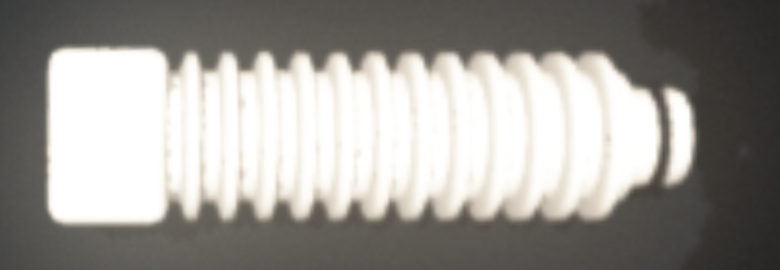

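```bash
cat > act.py <<'E'
from look import *
def pick(c,ang,off,zg=0.014):
    ex=np.array([np.cos(ang),np.sin(ang)]); p=np.array(c)+off*ex; psi=ang+np.pi/2
    psi=(psi+np.pi)%(2*np.pi)-np.pi
    robot.goto([*p,0.09],[np.pi,0,psi])
    print("hit",robot.move_straight([*p,zg],vel=0.1,contact_N=12))
    robot.grip(0.0,strength=40); s=robot.sense(); print("grip",s['t'],s['opening'],s['tcp_pos'],s['wrist_force'])
    robot.move_straight([*p,0.12],vel=0.15); s=robot.sense(); print("lift",s['t'],s['opening'],s['wrist_force'])
def pose(rowy,off,z,dx=0.):
    cx,cy,a=np.load("plate.npy"); ex=np.array([np.cos(a),np.sin(a)]);ey=np.array([-ex[1],ex[0]])
    return [*(np.array([cx,cy])+rowy*ey+(off+dx)*ex),z],[np.pi,0,a+np.pi/2]
E
python3 - <<'E'
from act import *
a=-0.67733;ex=np.array([np.cos(a),np.sin(a)])
pick(np.array([0.49854,-0.13346])+.00025*ex,a,-.0105)
p,o=pose(.085,-.0105,.10)
robot.goto(p,o)
f=robot.grab_frame("wrist"); pickle.dump(f,open("pics/w3.pkl","wb")); save("pics/w3.png",f["image"])
s=robot.sense();print(s['t'],s['opening'],s['tcp_pos'],p,s['tcp_rot'],o)
E
```

```text
hit False
grip 6.5417 0.34548465704910475 [ 0.49071174 -0.12712735  0.01442343] [-1.49507088 -1.40229485  6.90507207]
lift 7.4 0.3447292182925554 [-0.39457593  0.29041165 -1.14599414]
8.9 0.34764219439521604 [0.58387189 0.24879027 0.09965085] [np.float64(0.5831209060918608), np.float64(0.2509064144295619), 0.1] [3.14131262e+00 1.50176238e-03 1.36597679e+00] [3.141592653589793, 0, np.float64(1.36889593327984)]
```

View pics/w3.png

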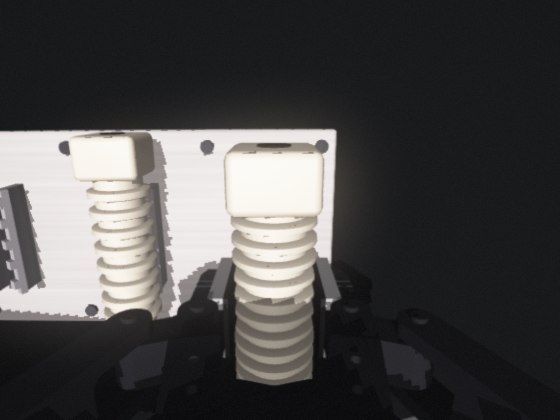

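Run:
```python
from act import *
f=pickle.load(open("pics/w3.pkl","rb")); s=robot.sense(); print(s['t'],s['tcp_pos'],s['tcp_rot'])
p,o=pose(.085,-.0105,.10)
robot.sleep(.2); s=robot.sense(); print(s['t'],s['tcp_pos'],p,s['tcp_rot'][2],o[2])
C=cloud(f); g=f["image"]
cx,cy,a=np.load("plate.npy"); ex=np.array([np.cos(a),np.sin(a)]);ey=np.array([-ex[1],ex[0]])
d=C[...,:2]-[.58387,.24879]; X=d@ex;Y=d@ey;Z=C[...,2]
m=np.zeros(Z.shape,bool); m[140:225,215:330]=1; m&=(Z>.05)&(Z<.16)
print("head X",np.percentile(X[m],[0.5,2,50,98,99.5]).round(4),"Y",np.percentile(Y[m],[1,50,99]).round(4),"Z",np.percentile(Z[m],[1,50,99]).round(4))
t=m&(Z>np.percentile(Z[m],60)); A=np.c_[X[t],Y[t],np.ones(t.sum())]; print("top plane",np.linalg.lstsq(A,Z[t],rcond=None)[0], X[t].min(),X[t].max())
```

```text
8.9 [0.58387189 0.24879027 0.09965085] [3.14131262e+00 1.50176238e-03 1.36597679e+00]
9.1 [0.58362255 0.249601   0.10006637] [np.float64(0.5831209060918608), np.float64(0.2509064144295619), 0.1] 1.3668933349334387 1.36889593327984
head X [-0.0558 -0.0553 -0.0451 -0.0302 -0.0296] Y [-0.0159 -0.0006  0.0148] Z [0.0948 0.1164 0.1181]
top plane [-0.00106022 -0.00145334  0.11714827] -0.05492694740847596 -0.03432986525843049
```

```bash
cat >> act.py <<'E'
def err(p):
    s=robot.sense(); e=np.array(s['tcp_pos'])-p; cx,cy,a=np.load("plate.npy"); ex=np.array([np.cos(a),np.sin(a)])
    return round(s['t'],2),"along %.2f across %.2f z %.2f mm"%(e[:2]@ex*1e3,(-e[0]*ex[1]+e[1]*ex[0])*1e3,s['tcp_pos'][2]*1e3),"yaw %.4f"%(s['tcp_rot'][2]-np.load("plate.npy")[2]-np.pi/2),np.round(s['wrist_force'],1)
def lower(rowy,off,dx,zh=.050,zt=.037,N=6):
    p,o=pose(rowy,off,zh,dx); robot.move_straight(p,vel=.1,attitude=o); robot.sleep(.4); print("hover",*err(p))
    p,o=pose(rowy,off,zt,dx); hit=robot.move_straight(p,vel=.02,contact_N=N); print("down",hit,*err(p))
E
python3 - <<'E'
from act import *
lower(.085,-.0105,.0004)
E
```

```text
hover 10.15 along 0.15 across 0.07 z 50.36 mm yaw -0.0000 [ 0.5  0.4 -0.8]
down True 10.72 along -0.04 across 0.53 z 38.33 mm yaw 0.0001 [0.5 1.1 3.3]
```

Run:
```python
from act import *
robot.grip(0.75); p,o=pose(.085,-.0105,.13); robot.move_straight(p,vel=.15)
# on the way: view back over the plate
p,o=pose(.05,.04,.15); robot.move_straight(p,vel=.2,attitude=o); robot.sleep(.2)
f=robot.grab_frame("wrist"); pickle.dump(f,open("pics/w4.pkl","wb")); save("pics/w4.png",f["image"])
C=cloud(f); cx,cy,a=np.load("plate.npy"); ex=np.array([np.cos(a),np.sin(a)]);ey=np.array([-ex[1],ex[0]])
d=C[...,:2]-[cx,cy]; X=d@ex;Y=d@ey;Z=C[...,2]
print(robot.sense()['t'])
for n,y in (("fine",.085),("med",0)):
    m=(abs(Y-y)<.004)&(abs(X)<.04)&(Z<.08)&(Z>.03)
    b=np.array([[x,np.percentile(Z[m&(abs(X-x)<.006)],95)] for x in np.arange(-.035,.036,.01) if (m&(abs(X-x)<.006)).sum()>5]); print(n,b.round(4).tolist())
    m=(abs(Y-y)<.02)&(X<-.03)&(X>-.09)&(Z>.03)&(Z<.08); print(" head X",np.percentile(X[m],[.5,2]).round(4), "top",np.percentile(Z[m],95).round(4),"Y",np.percentile(Y[m],[1,99]).round(4)-y)
```

```text
12.6417
fine [[-0.035, 0.0562], [-0.025, 0.0559], [-0.015, 0.0562], [-0.005, 0.0562], [0.005, 0.0563], [0.015, 0.0562], [0.025, 0.0563], [0.035, 0.0563]]
 head X [-0.0649 -0.0641] top 0.0565 Y [-0.0162  0.0152]
med [[-0.035, 0.0561], [-0.025, 0.0561], [-0.015, 0.0562], [-0.005, 0.0558], [0.005, 0.0563], [0.015, 0.0561], [0.025, 0.0564], [0.035, 0.0564]]
 head X [-0.064  -0.0634] top 0.0565 Y [-0.0149  0.0162]
```

View pics/w4.png

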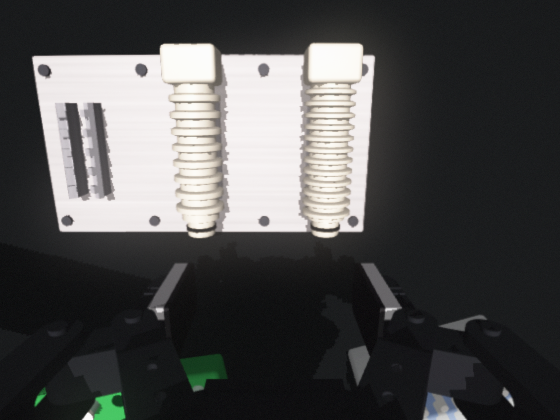

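The fine stem (330, 45–235) lies level in its row at the same crest height (56 mm) as the medium stem, so it is fully seated. Next is the coarse stem.

Run:
```python
from act import *
a=np.deg2rad(19.2)
for psi in (a+np.pi/2,a-np.pi/2): print(psi,np.round(robot.inverse_kinematics([.548,-.352,.15],[np.pi,0,psi]),2))
robot.grip(1.0)
f=look([0.548,-0.352],a+np.pi/2,"w5",z=.15)
P,r=stem(f,[0.548,-0.352],0,"B"); 
ang=np.deg2rad(r[2] if r[1][0]>r[1][1] else r[2]-90)
c=np.array(r[0])/1000+.005*np.array([np.cos(ang),np.sin(ang)])
refine(f,c,ang,.013,6,"B")
```

```text
1.9058995431778079 [ 1.27  0.93 -1.32  1.64  0.92  1.33  1.71]
-1.2356931104119853 [ 0.95  0.61 -0.65  1.66  0.42  1.02 -1.07]
15.0333 [ 0.57225105 -0.34230272  0.15026617] [ 1.22  0.94 -1.3   1.6   0.92  1.33  1.7 ]
B 6709 ((547.7757568359375, -352.939208984375), (120.62820434570312, 31.940778732299805), 21.555545806884766) zmax 0.03316486318084074
B ang 0.374457757727149 ends(z=.016) -0.06549999999999999 0.05850000000000012
ridge comb [(7.25, -13.5), (7.21, -12.75), (7.21, -13.0), (7.21, -13.25), (7.19, -13.75), (7.13, -12.5)]
c [ 0.55225789 -0.35067651]
```

View pics/w5.png

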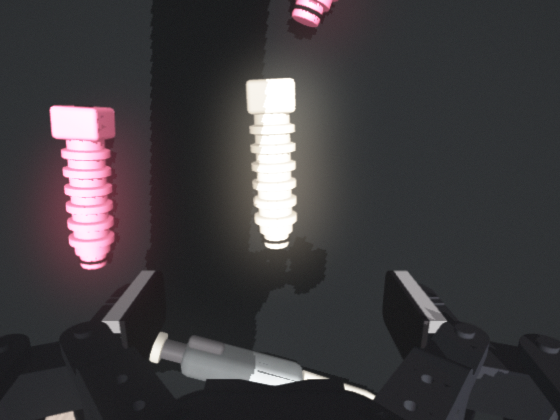

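View pics/B_r.png

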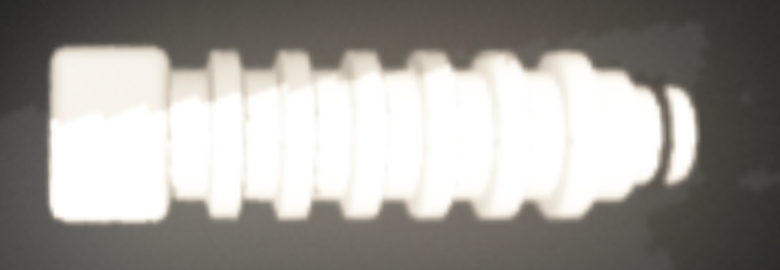

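Run:
```python
from act import *
pick([0.55226,-0.35068],0.37446,-.013)
p,o=pose(-.085,-.013,.10)
robot.goto(p,o); robot.sleep(.4)
f=robot.grab_frame("wrist"); pickle.dump(f,open("pics/w6.pkl","wb")); save("pics/w6.png",f["image"])
print(*err(p)); s=robot.sense()
C=cloud(f); cx,cy,a=np.load("plate.npy"); ex=np.array([np.cos(a),np.sin(a)]);ey=np.array([-ex[1],ex[0]])
d=C[...,:2]-s['tcp_pos'][:2]; X=d@ex;Y=d@ey;Z=C[...,2]
m=np.zeros(Z.shape,bool); m[120:225,215:330]=1; m&=(Z>.06)&(Z<.16)
print("head X",np.percentile(X[m],[0.5,2,50,98]).round(4),"expected -.052 (A read .0008 low)","Y",np.percentile(Y[m],[1,50,99]).round(4))
t=m&(Z>np.percentile(Z[m],60)); A=np.c_[X[t],Y[t],np.ones(t.sum())]; print("top plane",np.linalg.lstsq(A,Z[t],rcond=None)[0], X[t].min())
```

```text
hit False
grip 16.875 0.34689276975471595 [ 0.54033918 -0.35556526  0.01453804] [-0.36429241  1.05430699  2.69053804]
lift 17.7333 0.3472238729621759 [ 0.16042044 -0.0431298  -1.19701544]
19.8 along 0.09 across -0.18 z 100.00 mm yaw -0.0003 [-0.   0.2 -0.8]
head X [-0.0517 -0.0514 -0.043  -0.0317] expected -.052 (A read .0008 low) Y [-0.0163 -0.001   0.0145]
top plane [0.0001209  0.00104842 0.11778036] -0.05069008046750627
```

View pics/w6.png

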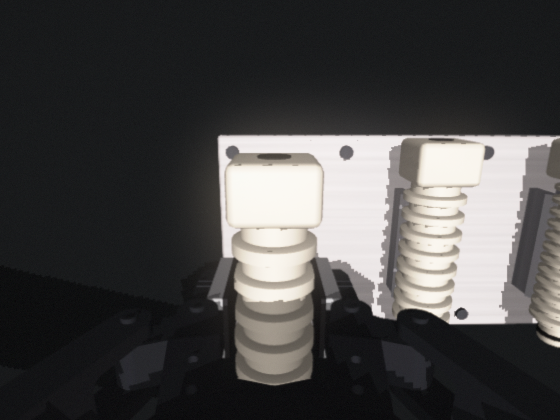

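The coarse stem is held level at (275, 155–380), and the head reading suggests it sits about 0.5 mm towards +x. I'll correct for that and lower it.

Run:
```python
from act import *
lower(-.085,-.013,-.0005)
```

```text
hover 20.85 along 0.17 across 0.00 z 50.29 mm yaw -0.0002 [ 0.6  0.3 -1.6]
down True 21.43 along -0.02 across 0.56 z 38.29 mm yaw 0.0002 [1.  0.7 2.1]
```

Run:
```python
from act import *
robot.grip(0.75); p,o=pose(-.085,-.013,.13); robot.move_straight(p,vel=.15)
p,o=pose(0,.02,.18); robot.move_straight(p,vel=.2,attitude=o); robot.sleep(.3)
f=robot.grab_frame("wrist"); pickle.dump(f,open("pics/w7.pkl","wb")); save("pics/w7.png",f["image"])
g=robot.grab_frame("top"); save("pics/top7.png",g["image"])
C=cloud(f); cx,cy,a=np.load("plate.npy"); ex=np.array([np.cos(a),np.sin(a)]);ey=np.array([-ex[1],ex[0]])
d=C[...,:2]-[cx,cy]; X=d@ex;Y=d@ey;Z=C[...,2]
print(robot.sense()['t'],robot.sense()['wrist_force'])
for n,y in (("fine",.085),("med",0),("coarse",-.085)):
    m=(abs(Y-y)<.004)&(abs(X)<.04)&(Z<.08)&(Z>.03)
    b=np.array([np.percentile(Z[m&(abs(X-x)<.007)],95) for x in np.arange(-.03,.031,.015)]); print(n,b.round(4).tolist())
    m=(abs(Y-y)<.025)&(X<-.03)&(X>-.09)&(Z>.03)&(Z<.08); print(" head X",np.percentile(X[m],[.5,2]).round(4), "top",np.percentile(Z[m],95).round(4),"Y",(np.percentile(Y[m],[1,99])-y).round(4))
    ys=[]
    for x in np.arange(-.055,.04,.01):
        k=(abs(Y-y)<.025)&(abs(X-x)<.005)&(Z>.038)&(Z<.08); ys.append(np.percentile(Y[k],[2,98]).mean()-y)
    sl,o=np.polyfit(np.arange(-.055,.04,.01),ys,1); print(" slope %.4f offset %.4f"%(sl,o))
```

```text
23.6833 [0.58704336 0.34521344 0.1695885 ]
fine [0.0561, 0.0561, 0.0563, 0.0563, 0.0563]
 head X [-0.0647 -0.0641] top 0.0565 Y [-0.0163  0.0144]
 slope 0.0041 offset -0.0012
med [0.0562, 0.0559, 0.0565, 0.056, 0.0563]
 head X [-0.0645 -0.0638] top 0.0566 Y [-0.0157  0.0151]
 slope 0.0013 offset -0.0003
coarse [0.0563, 0.0562, 0.0563, 0.0564, 0.0564]
 head X [-0.0643 -0.064 ] top 0.0565 Y [-0.0146  0.0164]
 slope 0.0046 offset 0.0017
```

View pics/w7.png

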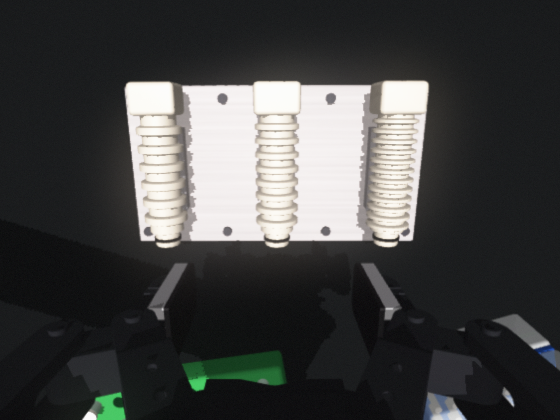

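View pics/top7.png

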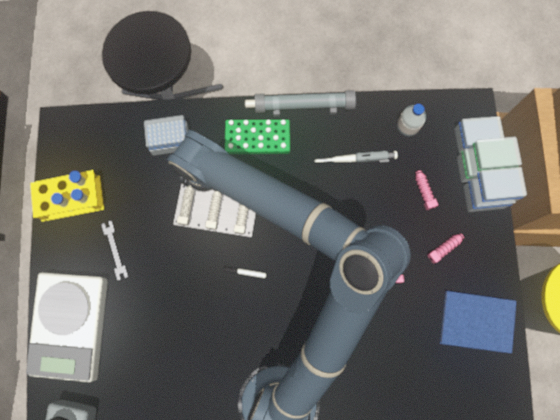

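All three stems lie level at the same height in their rows, and the bystanders are where they were. The gripper is empty and clear, so I'm handing in.

Run:
```python
from plant import robot
print(robot.close_job(), robot.sense()['t'])
```

```text
the job is handed in; nothing more can be done
the job is handed in; nothing more can be done
```

Both loose white stems are seated in their own rows: the fine one in the +y row and the coarse one in the -y row. I handed the job in at about 24 s of the 61 s allowed. I told the stems apart by counting ridges in the wrist camera, 12 on the fine and 6 on the coarse.

- **Seating:** in the last wrist depth picture, crest tops read about 56 mm along all three stems. That is what a fully-down stem should show, and a stem riding on the teeth would read about 3.6 mm higher.
- **Alignment:** along the row, the heads end within 0.5 mm of each other. Each stem was parallel to its row within 0.005 rad.
- **Across the row:** the fine stem read 1.2 mm off its line and the coarse stem 1.7 mm. Both lean towards the middle of the picture, so I put this down to viewing angle. It is within the 3 mm limit either way.
- **Other things on the bench:** the medium stem was not touched. The bystanders visible in the last top view looked unmoved, but the arm hid the end cap there. The arm never worked near it.

No check failed.

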